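# Feel the vial warmer's wells for a leftover spacer, then seat the fresh vial

### The arm

A 6-joint arm with a two-finger parallel gripper is mounted at the origin on the work surface. World frame = base frame: x ahead of the robot, y to its left, z up, the work surface at z = 0. Lengths are in mm, angles in degrees, forces in N, time in s.
With the tool pointing down it reaches from about 325 to 900 mm from the base axis. Payload 3.5 kg.
Tool frame: the origin (TCP) lies at the very end of the fingers, on their centre line; the grasp point (between the pads) lies 19 mm behind it (robot.grip_point_offset is the distance from the TCP to the grasp point, in mm); z points along the fingers, x is the direction in which the jaws open and shut, and the axes are right-handed (so a half turn about z gives the same grasp; the last joint's range is limited). The gripper opens to 85 mm and grips with 20 to 120 N. Pads are 22 mm wide; open, the fingers measure 114 mm over their backs; the gripper's body (76 mm by 85 mm) begins 54 mm behind the grasp point. The pads swing forward as they close: fully open they stand 13 mm farther back than shut.
Start: joints at [59.221, 15.837, -1.513, 72.651, 0, 84.076], TCP at [262.707, 567.104, 231.313] pointing down, gripper open.
Joint ranges: [-178.77, 178.77], [-48.84, 107.48], [-61.69, 71.31], [-111.58, 123.2], [-90, 87.43], [-180, 180]. Speed limits (degrees/s): [147.25, 147.25, 180, 180, 180, 180].

### API

Orientations are given as a 3x3 rotation matrix whose columns are the frame's x, y, z axes.
In Python, from rig import robot gives the robot as it stands.
- The arm moves only by the tool arm_command, never from a script. Its argument "increments" is a list that holds one entry, the list of rows, each a list of 6 numbers: the shift along the tool's x, y, z in m, then the turn, a rotation vector about the tool's x, y, z in rad. In form: [[[dx, dy, dz, ax, ay, az], ...]]. A call has exactly 5 rows; each row is the pose to reach, as a shift and turn from the pose measured when the call began, along the tool's axes at that moment; what a row does not reach only later rows make up. A row lasts 1/8 s, in which the tool goes at most 62.5 mm and 10.7 degrees, less where a joint would pass 70% of its speed; a pose out of reach is approached as far as the arm can. A call with a gripper value outside its range is refused whole. "grip" is the opening, from 0 (shut) to 1 (fully open), set as the call begins (left out, the last holds). The fingers move at their own pace and stop on an object; "squeeze" is the grip in N (left out, the last holds). Time passes only in rows, so rows that repeat a pose let the fingers close, or fill a call up. It gives the time, the measured TCP pose, the force and the opening at its end, in the units of the state.
- robot.get_state(): the state, without advancing time (a new reading comes with each control period).
- robot.grab_frame(name): name is "scene" or "top" or "wrist"; returns a dict with "image" (384x512x3 uint8, red, green, blue), "fx", "fy", "cx", "cy" (pixels), "world_from_camera" (4x4, takes a point from camera to world coordinates); the wrist camera has in their place "hand_eye" (4x4, takes a point from camera to tool coordinates, whose origin is the TCP and whose axes are the tool frame's). Camera axes: x right, y up, looking along -z (the intrinsics and any distortion apply to the point x, -y, -z); pixel columns grow to the right and rows downward; lengths in mm; the calibration is good to about 2 mm. A picture is of the moment at which its call begins: read the wrist's pose just before it. There is no depth.
- robot.job_done(): hands the job in, once; it reports no verdict.
The state is a dict: "t": time; "joint_positions": joint angles; "dq": joint speeds; "joint_efforts": joint torques, N m; "eef_pos": TCP position; "tool_rot": TCP orientation; "force": force on the tool from outside, world axes, zero at the start; "moment": the same for the moment, N m; "opening": finger opening in mm.
Only numpy, scipy, OpenCV 4.12 (cv2) and the standard library are available. Lean on these libraries where they do the work, as an engineer would, in place of code of your own. Each camera call takes 0.05 s, during which the arm holds its last target. There are 200 camera calls.

### The job

Load the fresh blue-capped plating vial into the vial warmer. Two of its three open wells still have an aluminium spacer for short vials lying on the bottom, hard to tell by eye, so first take the red-handled brass rod from its stand, gently feel the bottoms of the open wells until the rod has touched the bare floor of the clear one, and stand the rod back in its stand. Then, keeping the blue-capped vial upright, press it gently into that clear well, without dropping or banging it, until it is fully home on the floor, let go, and leave the white-capped vials, the bottle and the jar where they are.

Things in the scene. Friction and masses are not known exactly. Their poses are not given: they have to be found in the camera images.
- warmer: vial warmer, fixed: white housing 200 x 236 mm, grey sloping control panel on its -x side, aluminium block with a row of four wells along y on its +x side. Origin: centre of the underside on the bench; x points from panel to wells. The block's top is 80 mm up and the highest part. Press rod and vial in it with 25 N at most.
- well0 (a point): centre of the mouth of the well at the -y end of the row, level with the block's top; axes as the warmer's. All four wells are alike, pitch 48 mm: 30 mm diameter, straight down, flat floor 45 mm below the mouth.
- well1 (a point): second well from the -y end, like well0. In the +x side of every well, 18 mm below the mouth, a sprung steel ball (12 mm diameter) stands 3.5 mm out of the wall. It yields to about 5 N and presses the vial against the block: a vial stops on it under its own weight and takes about 5 to 10 N to push past it.
- well2 (a point): third well from the -y end, like well0. One of the four wells holds the old vial; of the three others two have a loose aluminium spacer (27.6 mm diameter, one 12 mm, one 18 mm thick) flat on the floor and one is clear. Which is which changes; the spacers' places are not given.
- well3 (a point): well at the +y end, like well0
- rod_handle (a point): centre of the red handle (round, 18 mm diameter, 45 mm long, black rings) of the feeler rod, 80 g. z points along the rod from tip to handle. This centre is 132.5 mm above the tip; the brass rod below the handle is 8 mm in diameter, 110 mm long. Starts upright (it may lean a little) in its stand, tip on the floor of the hole.
- rod_tip (a point): blunt lower end of the feeler rod, on its axis; z along the rod towards the handle
- stand: rod stand, fixed: brown wooden block 72 x 72 mm, 60 mm high, with one hole 14 mm in diameter in the middle of its top, 50 mm deep. Origin: centre of the underside, on the bench.
- vial_mid (a point): centre (half-way up) of the fresh vial: amber glass, white label, blue cap; 28 mm diameter from foot to cap, 95 mm high (cap: top 20 mm), foot tapered to 22 mm over the lowest 8 mm, about 75 g; upright on the bench. Home in a clear well it stands 50 mm out of the block and this point is 2.5 mm above the mouth; on a spacer 12 or 18 mm higher.
- old_vial_mid (a point): centre of the old vial, like the fresh one but with a white cap, home in one of the four wells, 50 mm out of the block. It stays there: carry things over it.
- jar: closed white jar, 60 mm diameter, 60 mm high, upright on the bench; origin at the centre of its underside; bystander
- bottle: closed green glass bottle, 64 mm diameter, 130 mm high, upright on the bench; origin at the centre of its underside; bystander
- short_vial_mid (a point): centre of a short white-capped vial, 28 mm diameter, 60 mm high, upright on the bench; bystander
Not all that is in view belongs to the job. Of the things that look like the part that bears rod_handle, the larger one is meant. Leave any green look-alike of the part that bears vial_mid alone.

How it is judged (in metres and radians):
On the way, in this order (a step that is already met when the one before it is completed fails the run):
1. the rod's tip has touched the bare floor of the clear well (contact force between rod and warmer above 0.3 N and ((horizontal distance between rod_tip and well0 below 0.013 m and z of rod_tip in the frame of well0 below -0.041 m) or (horizontal distance between rod_tip and well1 below 0.013 m and z of rod_tip in the frame of well1 below -0.041 m) or (horizontal distance between rod_tip and well2 below 0.013 m and z of rod_tip in the frame of well2 below -0.041 m) or (horizontal distance between rod_tip and well3 below 0.013 m and z of rod_tip in the frame of well3 below -0.041 m))), for 0.05 s.
2. the rod stands in its stand again, let go (horizontal distance between rod_tip and stand below 0.008 m and height (world z) of rod_tip below 0.016 m and angle between rod_tip's own z axis and vertical below 0.2 rad and contact force between rod and the fingers below 0.1 N), for 0.1 s.
At the end, for the whole second after the job is handed in: The blue-capped vial stands released and at rest in a well, its axis within 5 mm of the well's and within 0.08 rad of upright, its foot within 3 mm of the bare floor; the rod stands in its stand (tip within 6 mm of the hole's floor and 8 mm of the stand's axis, leaning less than 0.2 rad) (((horizontal distance between vial_mid and well0 below 0.005 m and z of vial_mid in the frame of well0 between -0.002 and 0.0055 m) or (horizontal distance between vial_mid and well1 below 0.005 m and z of vial_mid in the frame of well1 between -0.002 and 0.0055 m) or (horizontal distance between vial_mid and well2 below 0.005 m and z of vial_mid in the frame of well2 between -0.002 and 0.0055 m) or (horizontal distance between vial_mid and well3 below 0.005 m and z of vial_mid in the frame of well3 between -0.002 and 0.0055 m)) and angle between vial_mid's own z axis and vertical below 0.08 rad and linear speed of vial below 0.02 m/s and horizontal distance between rod_tip and stand below 0.008 m and height (world z) of rod_tip below 0.016 m and angle between rod_tip's own z axis and vertical below 0.2 rad); the robot touches nothing.
It fails at once if the warmer is pressed too hard: all contact forces on it together, the sprung balls' hold on the vials included, pass 60 N (contact force between anything else and warmer above 60 N).
It fails at once if the fresh vial is knocked over (more than 0.7 rad from upright) (angle between vial_mid's own z axis and vertical above 0.7 rad).
It fails at once if the fresh vial is dropped or rammed into a well (faster than 0.5 m/s within the mouth) (linear speed of vial above 0.5 m/s and ((horizontal distance between vial_mid and well0 below 0.01 m and z of vial_mid in the frame of well0 below 0.045 m) or (horizontal distance between vial_mid and well1 below 0.01 m and z of vial_mid in the frame of well1 below 0.045 m) or (horizontal distance between vial_mid and well2 below 0.01 m and z of vial_mid in the frame of well2 below 0.045 m) or (horizontal distance between vial_mid and well3 below 0.01 m and z of vial_mid in the frame of well3 below 0.045 m))).
It fails at once if the old vial (more than 8 mm) or a bystander (the short vial, the bottle or the jar, more than 20 mm) is moved (distance of old_vial_mid from where it was at the start of the episode above 0.008 m or distance of any of short_vial_mid, bottle, jar from where it was at the start of the episode above 0.02 m).
It also fails if it takes over 72 s, if anything falls off the work surface, if the arm or the gripper's body presses on something with over 40 N, if the wrist force passes 120 N, or if a joint passes its speed limit or range.

## Working session

There is one attempt and no reset: what is moved stays moved. The work goes in short steps, Python scripts to look and compute and a tool call to move; the robot and the scene stay as the last step left them, time stands still between calls to the robot, and variables do not carry over. Pictures are saved under pics/ and viewed, about 8 in all and at most 12, crops included, and the job is handed in when it is done.

Besides the shell and the picture viewer there is one more tool, called after "Request:" as name(argument=value, ...) on one line, values as JSON. arm_command: Moves the arm, as the interface text tells. Its arguments: {"type":"object","properties":{"increments":{"type":"array"},"grip":{"type":"number"},"squeeze":{"type":"number"}},"required":["increments"]}

```bash
mkdir -p pics; ls; cat > h.py <<'E'
import numpy as np, cv2, json
from rig import robot
def grab(n,name):
    s=robot.get_state(); f=robot.grab_frame(n)
    if 'hand_eye' in f:
        T=np.eye(4);T[:3,:3]=s['tool_rot'];T[:3,3]=s['eef_pos'];f['W']=T@np.array(f['hand_eye'])
    else: f['W']=np.array(f['world_from_camera'])
    cv2.imwrite(f'pics/{name}.png',f['image'][:,:,::-1]); np.save(f'pics/{name}.npy',{k:v for k,v in f.items()},allow_pickle=True)
    return f
def load(name): return np.load(f'pics/{name}.npy',allow_pickle=True).item()
def ray(f,u,v):
    d=np.array([(u-f['cx'])/f['fx'],-(v-f['cy'])/f['fy'],-1.]); return f['W'][:3,3],f['W'][:3,:3]@d
def onz(f,u,v,z):
    o,d=ray(f,u,v); return (o+d*(z-o[2])/d[2]).round(1)
def proj(f,p):
    q=np.linalg.inv(f['W'])@np.append(p,1.); return np.array([f['cx']-f['fx']*q[0]/q[2],f['cy']+f['fy']*q[1]/q[2]]).round(1)
def tri(L):
    A=0;b=0
    for f,u,v in L:
        o,d=ray(f,u,v);d=d/np.linalg.norm(d);P=np.eye(3)-np.outer(d,d);A=A+P;b=b+P@o
    return np.linalg.solve(A,b).round(1)
E
python3 - <<'E'
from h import *
a=grab('scene','s0');b=grab('top','t0')
for f in(a,b):print({k:v for k,v in f.items() if k!='image'})
s=robot.get_state();print(s)
E
```

```text
pics
{'fx': 394.61740213346815, 'fy': 394.61740213346815, 'cx': 248.6037329918878, 'cy': 193.38130155067978, 'world_from_camera': array([[ 6.05634340e-01, -6.13398226e-01,  5.06902025e-01,
         1.02733565e+03],
       [ 7.95725800e-01,  4.71040669e-01, -3.80711359e-01,
        -3.84578424e+02],
       [-5.24379659e-03,  6.33926892e-01,  7.73375199e-01,
         8.26246841e+02],
       [ 0.00000000e+00,  0.00000000e+00,  0.00000000e+00,
         1.00000000e+00]]), 'W': array([[ 6.05634340e-01, -6.13398226e-01,  5.06902025e-01,
         1.02733565e+03],
       [ 7.95725800e-01,  4.71040669e-01, -3.80711359e-01,
        -3.84578424e+02],
       [-5.24379659e-03,  6.33926892e-01,  7.73375199e-01,
         8.26246841e+02],
       [ 0.00000000e+00,  0.00000000e+00,  0.00000000e+00,
         1.00000000e+00]])}
{'fx': 366.95888977790844, 'fy': 366.95888977790844, 'cx': 251.02627468571706, 'cy': 182.30741222959574, 'world_from_camera': array([[ 1.39533202e-02,  9.88457205e-01, -1.50856419e-01,
         3.99520779e+02],
       [-9.99624393e-01,  1.73488065e-02,  2.12153616e-02,
        -2.
[... 614 characters left out ...]
07e+00,  7.26496802e+01,
        6.61547526e-04,  8.40761799e+01]), 'dq': array([-0.03470851, -0.05522357,  0.16981416,  0.03944964,  0.08692617,
       -0.07721084]), 'joint_efforts': array([ 4.09593840e-04, -4.46708000e+01,  2.96129215e+01,  8.44945956e-03,
       -7.77851869e-05, -3.88872166e-06]), 'eef_pos': array([262.36536724, 566.50816173, 230.25434267]), 'tool_rot': array([[ 4.20348242e-01,  9.07362267e-01, -1.03558013e-03],
       [ 9.07360670e-01, -4.20349461e-01, -1.71598746e-03],
       [-1.99232782e-03, -2.18332368e-04, -9.99997991e-01]]), 'force': array([-1.21572667, -0.76363647, -0.75647691]), 'moment': array([0.00616861, 0.01877901, 0.00163132]), 'opening': 85.64003179845135}
```

View pics/s0.png

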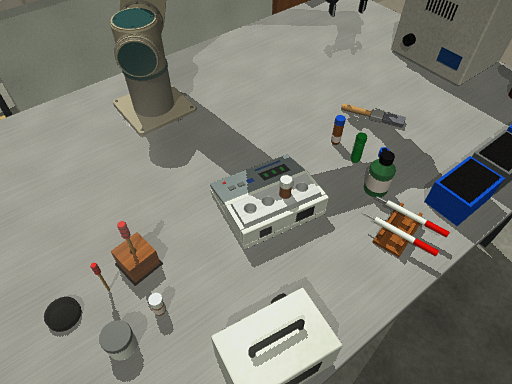

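View pics/t0.png

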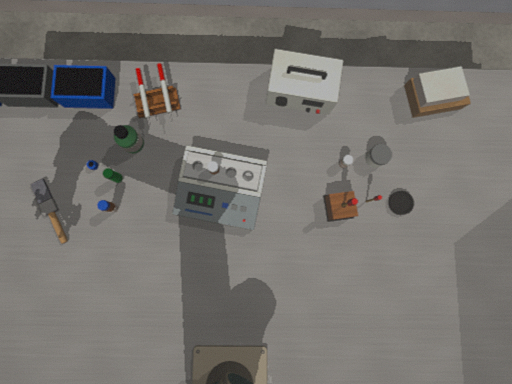

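The scene view shows the warmer at (270,200), the rod in its stand at (124,230)/(137,258), the small decoy rod at (97,268), and the amber blue-capped vial at (339,130). The green look-alike is at (359,147). The top view adds another blue cap at (92,165), besides the vial's at (104,205). I'll zoom in on the top view.

```bash
python3 - <<'E'
from h import *
a=load('s0')['image'][:,:,::-1];b=load('t0')['image'][:,:,::-1]
r=lambda im,x,y,w,h,k:cv2.resize(im[y:y+h,x:x+w],None,fx=k,fy=k,interpolation=cv2.INTER_CUBIC)
im=np.zeros((600,800,3),np.uint8)
p=r(b,165,130,110,100,3.6);im[:360,:396]=p[:360,:396]      # warmer top
p=r(a,205,150,130,100,3.0);im[:300,400:790]=p               # warmer scene
p=r(b,70,110,80,110,2.2);im[360:600,:176]=p[:240]            # vials top
p=r(b,320,180,70,50,3);im[360:510,180:390]=p
p=r(a,320,100,80,100,3);im[300:600,400:640]=p
p=r(a,85,215,80,75,2);im[300:450,640:800]=p
cv2.imwrite('pics/m.png',im)
E
```

```text
(no output)
```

View pics/m.png

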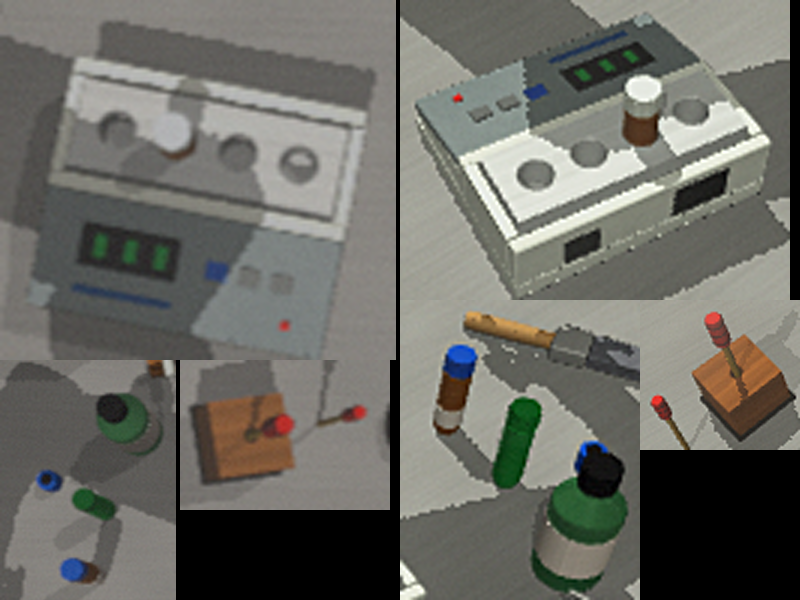

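The zoom shows old vial in well2 and three open wells. The second blue thing at top (92,165) is only a ring. Next I turn these pixels into positions.

```bash
python3 - <<'E'
from h import *
a=load('s0');b=load('t0')
for n,pa,pb,z in [('w0',(250,208),(248.1,175.6),80),('w1',(268,201),(231.1,172.5),80),('w3',(302,186.7),(197.8,166.4),80),
 ('vialtop',(340.3,117.3),(103,205),95),('hole',(138.5,249),(344,205),60),('rodtop',(121.5,224),(354,201.9),165)]:
    print(n,onz(a,*pa,z),onz(b,*pb,z),tri([(a,*pa),(b,*pb)]))
for f,n in((a,'s'),(b,'t')):
    hsv=cv2.cvtColor(f['image'],cv2.COLOR_RGB2HSV)
    for nm,lo,hi in [('blue',(108,180,60),(125,255,255)),('red',(0,150,80),(4,255,255)),('red2',(174,120,80),(180,255,255)),('green',(50,150,30),(75,255,255))]:
        c,_=cv2.findContours(cv2.inRange(hsv,lo,hi),0,1)
        print(n,nm,[(cv2.boundingRect(x)) for x in c if cv2.contourArea(x)>12])
E
```

```text
w0 [575.9 -41.8  80. ] [572.4 -42.   80. ] [573.5 -41.2  76.8]
w1 [585.5   5.4  80. ] [580.4   5.6  80. ] [582.    6.8  75.1]
w3 [601.8 100.7  80. ] [596.   98.8  80. ] [598.2 101.3  75.6]
vialtop [484.3 351.2  95. ] [482.6 347.5  95. ] [483.7 349.1  95. ]
hole [ 502.9 -302.5   60. ] [ 496.4 -314.9   60. ] [ 499.2 -308.4   60.3]
rodtop [ 500.2 -313.8  165. ] [ 494.8 -311.6  165. ] [ 495.5 -313.3  159.1]
s blue [(425, 156, 80, 70), (507, 125, 5, 8), (335, 115, 10, 11)]
s red [(91, 263, 9, 12), (413, 238, 26, 18), (425, 221, 25, 16), (118, 221, 7, 6)]
s red2 []
s green [(351, 133, 16, 30)]
t blue [(98, 201, 10, 9), (87, 161, 10, 8), (51, 65, 64, 43)]
t red [(352, 198, 6, 7), (136, 68, 7, 17), (157, 63, 7, 17)]
t red2 []
t green [(104, 169, 9, 8)]
```

```bash
cat >> h.py <<'E'
from scipy.spatial.transform import Rotation as Ro
def Rt(yaw):
    c,s=np.cos(np.radians(yaw)),np.sin(np.radians(yaw)); return np.array([[c,s,0],[s,-c,0],[0,0,-1.]])
def go(p,yaw=None):
    s=robot.get_state();R=s['tool_rot'];d=R.T@(np.array(p)-s['eef_pos'])/1000
    a=Ro.from_matrix(R.T@Rt(yaw)).as_rotvec() if yaw is not None else np.zeros(3)
    print('INC',d.round(4).tolist(),a.round(4).tolist(),'| pos',s['eef_pos'].round(1),'t',s['t'],'F',s['force'].round(1),'open',round(s['opening'],1),'yaw',np.degrees(np.arctan2(R[1,0],R[0,0])).round(2),'tilt',(-R[:2,2]).round(4))
E
python3 - <<'E'
from h import *
f=grab('wrist','w0'); print(f['hand_eye'],f['fx'],f['cx'],f['cy'],[k for k in f]); go([480,-310,290],-9.8)
E
```

```text
[[ 9.99999208e-01 -9.34127452e-04  8.43350607e-04  2.16839920e-01]
 [-6.83426007e-04 -9.65779204e-01 -2.59364728e-01 -6.47000140e+01]
 [ 1.05677019e-03  2.59363946e-01 -9.65779077e-01 -1.42116197e+02]
 [ 0.00000000e+00  0.00000000e+00  0.00000000e+00  1.00000000e+00]] 281.0035261987505 257.9240881825948 189.41525269509256 ['image', 'fx', 'fy', 'cx', 'cy', 'hand_eye', 'W']
INC [-0.7041, 0.5659, -0.0584] [0.001, 0.0016, 1.3081] | pos [262.4 566.6 230.4] t 0.15 F [ 1.  -0.2  0.2] open 85.7 yaw 65.15 tilt [0.0009 0.0015]
```

Request:
arm_command(increments=[[[-0.047,0.039,-0.01,0,0,0.18],[-0.094,0.078,-0.02,0,0,0.36],[-0.141,0.117,-0.03,0,0,0.54],[-0.188,0.156,-0.04,0,0,0.72],[-0.235,0.195,-0.05,0,0,0.9]]])

```text
t: 0.78
eef_pos: [340.6, 269.6, 280.9]
tool_rot: [[0.973, 0.23, -0.001], [0.23, -0.973, -0.002], [-0.001, 0.001, -1.0]]
force: [0.7, -0.4, -0.6]
opening: 85.1
```

```bash
python3 - <<'E'
from h import *
go([480,-310,290],-9.8)
E
```

```text
INC [0.0026, 0.5961, -0.0082] [0.0016, 0.0006, 0.4027] | pos [340.6 269.6 280.9] t 0.775 F [ 0.7 -0.4 -0.6] open 85.1 yaw 13.27 tilt [0.0005 0.0016]
```

Request:
arm_command(increments=[[[0.0,0.062,-0.002,0,0,0.1],[0.0,0.124,-0.004,0,0,0.2],[0.001,0.186,-0.006,0,0,0.3],[0.001,0.248,-0.008,0,0,0.4027],[0.001,0.31,-0.008,0,0,0.4027]]])

```text
t: 1.4
eef_pos: [412.8, -33.9, 289.5]
tool_rot: [[0.985, -0.171, 0.001], [-0.171, -0.985, -0.002], [0.001, 0.002, -1.0]]
force: [1.0, 1.2, -0.8]
opening: 85.1
```

```bash
python3 - <<'E'
from h import *
go([480,-290,290],-9.8)
E
```

```text
INC [0.11, 0.2408, -0.0] [0.0015, -0.0008, -0.0008] | pos [412.8 -33.9 289.5] t 1.4 F [ 1.   1.2 -0.8] open 85.1 yaw -9.84 tilt [-0.0006  0.0016]
```

Request:
arm_command(increments=[[[0.026,0.056,0,0,0,0],[0.052,0.112,0,0,0,0],[0.078,0.168,0,0,0,0],[0.104,0.224,0,0,0,0],[0.11,0.24,0,0,0,0]]])

```text
t: 2.02
eef_pos: [480.5, -292.4, 289.1]
tool_rot: [[0.985, -0.174, -0.0], [-0.174, -0.985, -0.002], [0.0, 0.002, -1.0]]
force: [-0.8, 0.7, -0.8]
opening: 85.1
```

```bash
python3 - <<'E'
from h import *
f=grab('wrist','w1')
hsv=cv2.cvtColor(f['image'],cv2.COLOR_RGB2HSV)
c,_=cv2.findContours(cv2.inRange(hsv,(0,150,60),(5,255,255))|cv2.inRange(hsv,(174,150,60),(180,255,255)),0,1)
for x in c:
    if cv2.contourArea(x)>20: print(cv2.boundingRect(x),cv2.minAreaRect(x))
go([500,-310,290])
E
```

```text
(294, 236, 11, 19) ((299.2692565917969, 244.84616088867188), (18.631032943725586, 8.43299388885498), 78.69007110595703)
(270, 183, 18, 25) ((277.6000061035156, 195.30001831054688), (24.349536895751953, 15.495159149169922), 71.56504821777344)
(469, 87, 13, 8) ((475.0, 90.5), (7.0, 12.0), 90.0)
INC [0.0222, 0.0136, -0.0009] [0.0, 0.0, 0.0] | pos [ 480.5 -292.7  289.1] t 2.075 F [ 1.2 -2.9  0.5] open 85.0 yaw -10.03 tilt [0.     0.0023]
```

View pics/w1.png

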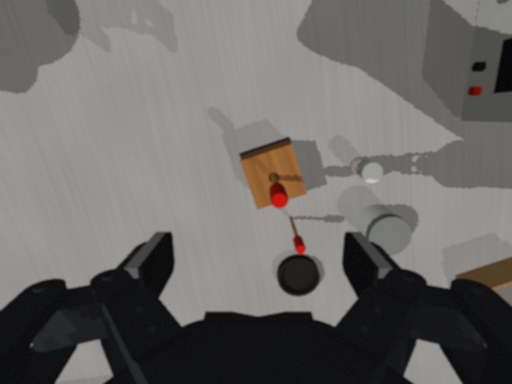

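The wrist view shows the stand's hole at about (273.5,177), and the red handle running from about (276,187) at its bottom to (279.5,200) at its top. The decoy rod is at (299,245), and the jar and short vial are to the right.

```bash
python3 - <<'E'
from h import *
f=load('w1');a=load('s0');b=load('t0')
print('hole',onz(f,273.5,177,60),'standtop',onz(f,274,176.5,60),[onz(f,*p,60) for p in[(243,161),(291,145),(304,192),(258,208)]])
print('rodtop',onz(f,279.5,199.5,165),'handlebot',onz(f,276,187,120),'mid',onz(f,277.6,194,142))
print('tri top',tri([(f,279.5,199.5),(b,354.5,201.5),(a,121.5,224)]))
print('decoy',onz(f,299,250,100),'jar',onz(f,387,236,60))
# axis: angle of handle; predicted pix for upright rod
for h in(499,-308),(500,-312),(497,-310): print(h,[proj(f,[*h,z]) for z in(60,120,165)])
E
```

```text
hole [ 499.  -313.5   60. ] standtop [ 499.8 -313.    60. ] [array([ 462.5, -284.9,   60. ]), array([ 528.4, -275.1,   60. ]), array([ 536.8, -341.6,   60. ]), array([ 470.7, -353.4,   60. ])]
rodtop [ 499.4 -312.9  165. ] handlebot [ 498.9 -311.7  120. ] mid [ 498.9 -313.8  142. ]
tri top [ 497.8 -313.7  161.9]
decoy [ 515.4 -405.7  100. ] jar [ 645.4 -427.2   60. ]
(499, -308) [array([272.9, 173.1]), array([275.6, 183.9]), array([278.3, 194.9])]
(500, -312) [array([274.1, 175.8]), array([277. , 187.1]), array([280. , 198.6])]
(497, -310) [array([271.6, 174.7]), array([274.1, 185.8]), array([276.6, 197.2])]
```

Request:
arm_command(increments=[[[0.0217,0.0168,0,0,0,0],[0.0217,0.0168,0.05,0,0,0],[0.0217,0.0168,0.1,0,0,0],[0.0217,0.0168,0.145,0,0,0],[0.0217,0.0168,0.164,0,0,0]]], grip=0.6)

```text
t: 2.7
eef_pos: [496.5, -309.8, 121.7]
tool_rot: [[0.985, -0.173, -0.005], [-0.173, -0.985, 0.002], [-0.005, -0.001, -1.0]]
force: [-0.8, -0.3, 0.4]
opening: 51.2
```

```bash
python3 - <<'E'
from h import *
go([499,-313,125],-9.8)
E
```

```text
INC [0.0029, 0.0027, -0.0033] [-0.0013, 0.0054, -0.0024] | pos [ 496.5 -309.8  121.7] t 2.7 F [-0.8 -0.3  0.4] open 51.2 yaw -9.94 tilt [ 0.0051 -0.0023]
```

Request:
arm_command(increments=[[[0.003,0.0027,-0.0033,-0.001,0.005,0],[0.003,0.0027,-0.0033,-0.001,0.005,0],[0.003,0.0027,-0.0033,-0.001,0.005,0],[0.003,0.0027,-0.0033,-0.001,0.005,0],[0.003,0.0027,-0.0033,-0.001,0.005,0]]], grip=0.0, squeeze=45)

```text
t: 3.32
eef_pos: [499.6, -313.5, 126.1]
tool_rot: [[0.985, -0.173, 0.001], [-0.173, -0.985, -0.001], [0.001, 0.0, -1.0]]
force: [-0.1, 0.1, 3.0]
opening: 16.6
```

```bash
python3 - <<'E'
from h import *
go([499,-313,125],-9.8)
f=grab('wrist','w2')
E
```

```text
INC [-0.0007, -0.0004, 0.0011] [0.0005, -0.0013, -0.0026] | pos [ 499.6 -313.5  126.1] t 3.325 F [-0.1  0.1  3. ] open 16.6 yaw -9.95 tilt [-0.0012  0.0007]
```

View pics/w2.png

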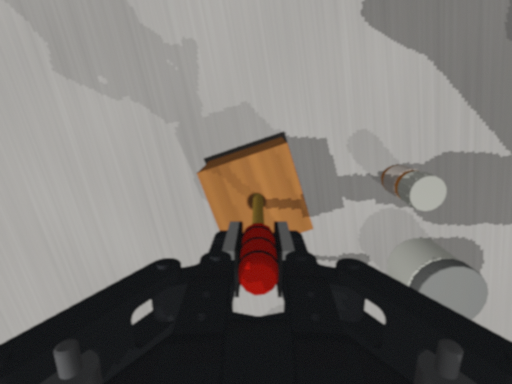

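Gripped: the handle runs (258,230)-(258,280) between the pads, with the brass rod going into the hole at about (257,202). Next step: lift, then check the rod's axis in the tool frame.

```bash
python3 - <<'E'
from h import *
f=load('w2')
print('hole',onz(f,256.5,200,60))
for p in [(499.6,-313.5)]: print([proj(f,[*p,z]) for z in (60,120,165)])
im=f['image'].astype(int); 
for r in (206,212,218,224): 
    row=im[r,235:280]; print(r,[tuple(x) for x in row[10:34:2]])
E
```

```text
hole [ 499.6 -312.7   60. ]
[array([256.7, 201. ]), array([256.4, 232.6]), array([256. , 276.9])]
206 [(np.int64(170), np.int64(116), np.int64(64)), (np.int64(155), np.int64(103), np.int64(57)), (np.int64(111), np.int64(72), np.int64(39)), (np.int64(82), np.int64(54), np.int64(27)), (np.int64(107), np.int64(82), np.int64(34)), (np.int64(107), np.int64(86), np.int64(36)), (np.int64(93), np.int64(73), np.int64(29)), (np.int64(83), np.int64(66), np.int64(26)), (np.int64(82), np.int64(64), np.int64(26)), (np.int64(102), np.int64(71), np.int64(36)), (np.int64(115), np.int64(74), np.int64(40)), (np.int64(123), np.int64(80), np.int64(44))]
212 [(np.int64(170), np.int64(115), np.int64(63)), (np.int64(171), np.int64(117), np.int64(65)), (np.int64(171), np.int64(116), np.int64(64)), (np.int64(167), np.int64(115), np.int64(62)), (np.int64(127), np.int64(96), np.int64(41)), (np.int64(104), np.int64(83), np.int64(33)), (np.int64(93), np.int64(73), np.int64(31)), (np.int64(86), np.int64(68), np.int64(29)), (np.int64(83), np.int64(65), np.int64(27)), (np.int64(129), np.int64(89), np.int64(44)), (np
[... 480 characters left out ...]
64), np.int64(27)), (np.int64(118), np.int64(82), np.int64(41)), (np.int64(161), np.int64(109), np.int64(61)), (np.int64(165), np.int64(113), np.int64(62))]
224 [(np.int64(169), np.int64(115), np.int64(64)), (np.int64(170), np.int64(115), np.int64(63)), (np.int64(164), np.int64(109), np.int64(59)), (np.int64(141), np.int64(85), np.int64(44)), (np.int64(102), np.int64(39), np.int64(20)), (np.int64(96), np.int64(23), np.int64(13)), (np.int64(97), np.int64(21), np.int64(14)), (np.int64(96), np.int64(17), np.int64(12)), (np.int64(95), np.int64(16), np.int64(2)), (np.int64(105), np.int64(47), np.int64(22)), (np.int64(147), np.int64(91), np.int64(47)), (np.int64(161), np.int64(107), np.int64(58))]
```

Request:
arm_command(increments=[[[0,0,-0.02,0,0,0],[0,0,-0.06,0,0,0],[0,0,-0.1,0,0,0],[0,0,-0.125,0,0,0],[0,0,-0.125,0,0,0]]])

```text
t: 4.0
eef_pos: [500.8, -314.5, 253.5]
tool_rot: [[0.985, -0.173, 0.005], [-0.173, -0.985, -0.004], [0.006, 0.003, -1.0]]
force: [0.7, -0.9, -1.2]
opening: 16.9
```

```bash
python3 - <<'E'
from h import *
go([573,-42,251],-9.8)
f=grab('wrist','w3')
for z in (10,60,135,180): print(proj(f,f['W'][:3,:3]@np.zeros(3)+np.array(robot.get_state()['eef_pos'])+np.array([0,0,z-126.])))
c=cv2.resize(f['image'][120:330,170:350,::-1],None,fx=2.8,fy=2.8,interpolation=cv2.INTER_CUBIC);cv2.imwrite('pics/w3c.png',c)
E
```

```text
INC [0.024, -0.2809, 0.0018] [0.003, -0.0058, -0.0026] | pos [ 500.8 -314.5  253.5] t 4.0 F [ 0.7 -0.9 -1.2] open 16.9 yaw -9.95 tilt [-0.0052  0.0039]
[255.2 183.8]
[255.  199.3]
[254.4 241.8]
[253.6 295.7]
```

View pics/w3c.png

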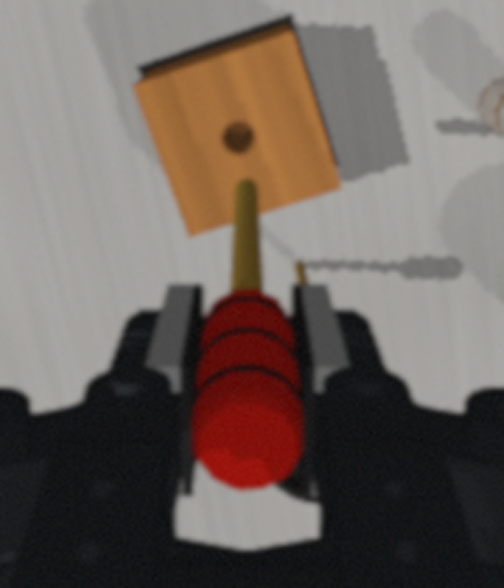

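Request:
arm_command(increments=[[[0.005,-0.056,0,0.001,-0.002,0],[0.01,-0.112,0,0.002,-0.004,0],[0.015,-0.168,0,0.003,-0.006,0],[0.02,-0.224,0,0.003,-0.006,0],[0.024,-0.279,0,0.003,-0.006,0]]])

```text
t: 4.68
eef_pos: [570.6, -41.1, 248.6]
tool_rot: [[0.985, -0.173, -0.007], [-0.173, -0.985, 0.003], [-0.007, -0.002, -1.0]]
force: [0.4, -0.1, -0.5]
opening: 17.1
```

```bash
python3 - <<'E'
from h import *
go([573,-42,251],-9.8)
f=grab('wrist','w4')
q=np.array(f['hand_eye']);print('tip in img, tool pt(0,0,116):',end=' ')
T=np.linalg.inv(q)@np.array([0,0,116,1.]);print(f['cx']-f['fx']*T[0]/T[2],f['cy']+f['fy']*T[1]/T[2])
for w in (573.5,-42),(582,6),(598,100):print(proj(f,[*w,80]))
c=cv2.resize(f['image'][20:270,100:420,::-1],None,fx=2.4,fy=2.4,interpolation=cv2.INTER_CUBIC);cv2.imwrite('pics/w4c.png',c)
E
```

```text
INC [0.0025, 0.0004, -0.0024] [-0.0018, 0.0073, -0.0028] | pos [570.6 -41.1 248.6] t 4.675 F [ 0.4 -0.1 -0.5] open 17.1 yaw -9.96 tilt [ 0.0069 -0.003 ]
tip in img, tool pt(0,0,116): 257.074306565455 185.23786346607702
[261.  174.4]
[261.2 130.3]
[261.   32.6]
```

View pics/w4c.png

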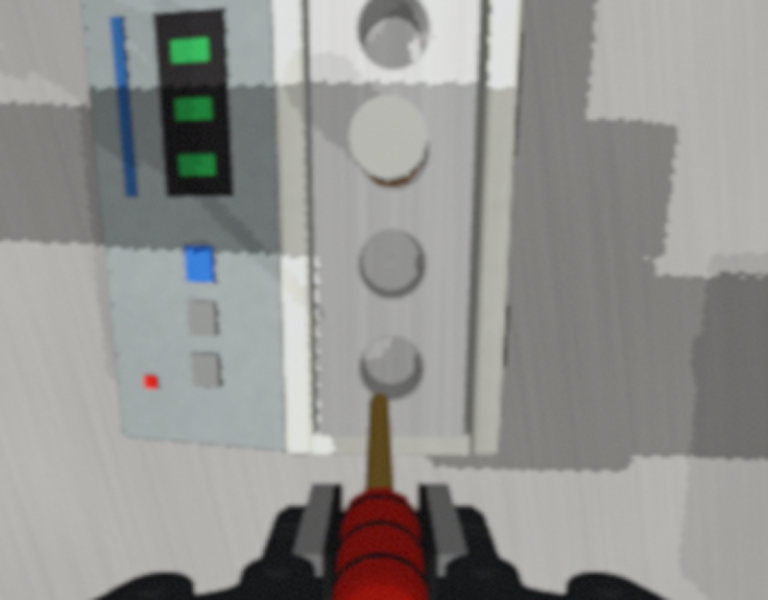

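Wrist view (crop 2.4x): well0 at (391,365), well1 at (392,262), the old vial in well2, well3 at (394,30), and the rod tip at (380,395).

```bash
python3 - <<'E'
from h import *
f=load('w4')
W=[onz(f,262.9,172.1,80),onz(f,263.3,129.2,80),onz(f,264.2,32.5,80)];print(W, 'tip',onz(f,258.3,184.6,132.5))
d=(W[2]-W[0]);print(np.hypot(*d[:2]),np.degrees(np.arctan2(-d[0],d[1])))
go([572.5,-42.5,205],-9.8)
E
```

```text
[array([576.1, -39.8,  80. ]), array([584.5,   6.8,  80. ]), array([601.1,  99.6,  80. ])] tip [571.1 -40.4 132.5]
141.62400926396623 -10.167342651564853
INC [0.0025, 0.0076, 0.0435] [-0.008, 0.0072, 0.0028] | pos [571.6 -34.9 248.6] t 4.725 F [ 1.5  5.  -0.8] open 16.7 yaw -9.64 tilt [ 0.0057 -0.0091]
```

Request:
arm_command(increments=[[[0.0025,0.0064,0,-0.008,0.0072,0],[0.0025,0.0064,0,-0.008,0.0072,0],[0.0025,0.0064,0.03,-0.008,0.0072,0],[0.0025,0.0064,0.045,-0.008,0.0072,0],[0.0025,0.0064,0.045,-0.008,0.0072,0]]])

```text
t: 5.35
eef_pos: [571.1, -42.0, 201.7]
tool_rot: [[0.986, -0.169, -0.004], [-0.169, -0.986, 0.001], [-0.004, 0.0, -1.0]]
force: [-0.5, 0.0, 0.9]
opening: 17.3
```

```bash
python3 - <<'E'
from h import *
go([573,-41.3,174],-9.8)
E
```

```text
INC [0.0019, -0.001, 0.0277] [0.0001, 0.0041, 0.0012] | pos [571.1 -42.  201.7] t 5.35 F [-0.5  0.   0.9] open 17.3 yaw -9.73 tilt [ 0.004  -0.0006]
```

Request:
arm_command(increments=[[[0.002,-0.001,0.01,0,0.004,0],[0.002,-0.001,0.02,0,0.004,0],[0.002,-0.001,0.028,0,0.004,0],[0.002,-0.001,0.029,0,0.004,0],[0.002,-0.001,0.029,0,0.004,0]]])

```text
t: 5.98
eef_pos: [573.2, -41.3, 172.8]
tool_rot: [[0.986, -0.169, 0.0], [-0.169, -0.986, -0.0], [0.0, 0.0, -1.0]]
force: [0.6, 1.0, -0.8]
opening: 16.8
```

Request:
arm_command(increments=[[[0,0,0.001,0,0,0],[0,0,0.002,0,0,0],[0,0,0.003,0,0,0],[0,0,0.004,0,0,0],[0,0,0.004,0,0,0]]])

```text
t: 6.6
eef_pos: [573.4, -41.3, 169.2]
tool_rot: [[0.986, -0.169, 0.001], [-0.169, -0.986, -0.0], [0.001, 0.0, -1.0]]
force: [-1.1, -0.5, 2.4]
opening: 17.0
```

Request:
arm_command(increments=[[[0,0,0.001,0,0,0],[0,0,0.002,0,0,0],[0,0,0.002,0,0,0],[0,0,0.002,0,0,0],[0,0,0.002,0,0,0]]])

```text
t: 7.22
eef_pos: [573.9, -41.4, 169.0]
tool_rot: [[0.986, -0.169, 0.002], [-0.169, -0.986, -0.001], [0.002, 0.0, -1.0]]
force: [-2.4, 0.8, 9.3]
opening: 16.8
```

Request:
arm_command(increments=[[[0,0,-0.034,0,0,0],[0,0,-0.036,0,0,0],[0,-0.048,-0.036,0,0,0],[0,-0.048,-0.036,0,0,0],[0,-0.048,-0.036,0,0,0]]])

```text
t: 7.85
eef_pos: [581.2, 6.0, 203.9]
tool_rot: [[0.986, -0.168, 0.0], [-0.168, -0.986, -0.001], [0.0, 0.001, -1.0]]
force: [0.1, -0.2, -1.3]
opening: 16.5
```

```bash
python3 - <<'E'
from h import *
go([581.5,6.0,166],-9.8)
E
```

```text
INC [0.0003, -0.0001, 0.0379] [0.0008, -0.0004, 0.002] | pos [581.2   6.  203.9] t 7.85 F [ 0.1 -0.2 -1.3] open 16.5 yaw -9.68 tilt [-0.0003  0.0008]
```

Request:
arm_command(increments=[[[0,0,0.012,0,0,0],[0,0,0.024,0,0,0],[0,0,0.034,0,0,0],[0,0,0.037,0,0,0],[0,0,0.038,0,0,0]]])

```text
t: 8.48
eef_pos: [581.2, 5.9, 165.5]
tool_rot: [[0.986, -0.168, -0.0], [-0.168, -0.986, -0.001], [0.0, 0.001, -1.0]]
force: [-0.5, 0.3, -0.3]
opening: 16.6
```

Request:
arm_command(increments=[[[0,0,0.001,0,0,0],[0,0,0.002,0,0,0],[0,0,0.003,0,0,0],[0,0,0.004,0,0,0],[0,0,0.005,0,0,0]]])

```text
t: 9.1
eef_pos: [581.2, 5.9, 160.5]
tool_rot: [[0.986, -0.168, 0.0], [-0.168, -0.986, -0.001], [0.0, 0.001, -1.0]]
force: [0.7, 0.2, -0.7]
opening: 16.8
```

Past the 12 mm spacer height without contact, so well1 looks clear. I'll carry on down to the floor.

Request:
arm_command(increments=[[[0,0,0.003,0,0,0],[0,0,0.005,0,0,0],[0,0,0.007,0,0,0],[0,0,0.008,0,0,0],[0,0,0.009,0,0,0]]])

```text
t: 9.72
eef_pos: [581.2, 5.9, 151.5]
tool_rot: [[0.986, -0.168, 0.0], [-0.168, -0.986, -0.001], [0.0, 0.001, -1.0]]
force: [-0.6, -0.1, -1.0]
opening: 16.9
```

Request:
arm_command(increments=[[[0,0,0.001,0,0,0],[0,0,0.002,0,0,0],[0,0,0.0025,0,0,0],[0,0,0.0025,0,0,0],[0,0,0.0025,0,0,0]]])

```text
t: 10.35
eef_pos: [581.8, 5.8, 151.0]
tool_rot: [[0.986, -0.168, 0.002], [-0.168, -0.986, -0.001], [0.002, 0.001, -1.0]]
force: [-3.2, 0.4, 7.9]
opening: 16.9
```

Well1's floor was reached at tip z ≈ 34.9 with 8 N. Returning the rod.

Request:
arm_command(increments=[[[0,0,-0.03,0,0,0],[0,0,-0.06,0,0,0],[0,0,-0.1,0,0,0],[0,0.05,-0.105,0,0,0],[0,0.11,-0.105,0,0,0]]])

```text
t: 10.98
eef_pos: [564.0, -103.0, 257.6]
tool_rot: [[0.986, -0.165, 0.005], [-0.165, -0.986, -0.002], [0.005, 0.001, -1.0]]
force: [0.8, -0.1, -0.5]
opening: 16.6
```

```bash
python3 - <<'E'
from h import *
f=load('w3'); print('hole w3',onz(f,255,168.9,60))
go([499.3,-313.3,190],-9.8)
E
```

```text
hole w3 [ 499.2 -314.    60. ]
INC [-0.0293, 0.218, 0.0676] [0.0011, -0.0052, 0.0048] | pos [ 564.  -103.   257.6] t 10.975 F [ 0.8 -0.1 -0.5] open 16.6 yaw -9.52 tilt [-0.005   0.0019]
```

Request:
arm_command(increments=[[[-0.008,0.06,0,0.001,-0.005,0.005],[-0.016,0.12,0,0.001,-0.005,0.005],[-0.024,0.18,0,0.001,-0.005,0.005],[-0.0298,0.218,0.02,0.001,-0.005,0.005],[-0.0298,0.218,0.05,0.001,-0.005,0.005]]])

```text
t: 11.6
eef_pos: [498.7, -316.9, 208.2]
tool_rot: [[0.985, -0.175, 0.003], [-0.175, -0.985, -0.003], [0.003, 0.002, -1.0]]
force: [-0.2, 0.7, -1.7]
opening: 16.8
```

Request:
arm_command(increments=[[[0,0,0,0,0,0],[0,0,0,0,0,0],[0,0,0,0,0,0],[0,0,0,0,0,0],[0,0,0,0,0,0]]])

```text
t: 12.22
eef_pos: [499.1, -316.8, 208.9]
tool_rot: [[0.985, -0.174, 0.004], [-0.174, -0.985, -0.004], [0.004, 0.003, -1.0]]
force: [0.7, 0.2, -0.6]
opening: 17.0
```

```bash
python3 - <<'E'
from h import *
go([498.8,-313.4,190],-9.8)
f=grab('wrist','w5')
c=cv2.resize(f['image'][130:260,190:330,::-1],None,fx=4,fy=4,interpolation=cv2.INTER_CUBIC);cv2.imwrite('pics/w5c.png',c)
T=np.linalg.inv(f['hand_eye'])@np.array([0.9,0,116,1.]);print('tip pred',f['cx']-f['fx']*T[0]/T[2],f['cy']+f['fy']*T[1]/T[2],'hole pred',proj(f,[499.3,-313.4,60]))
E
```

```text
INC [-0.001, -0.0034, 0.0189] [0.003, -0.0044, -0.004] | pos [ 499.1 -316.8  208.9] t 12.225 F [ 0.7  0.2 -0.6] open 17.0 yaw -10.03 tilt [-0.0038  0.0037]
tip pred 258.0279250642598 185.246396032502 hole pred [256.1 174.1]
```

View pics/w5c.png

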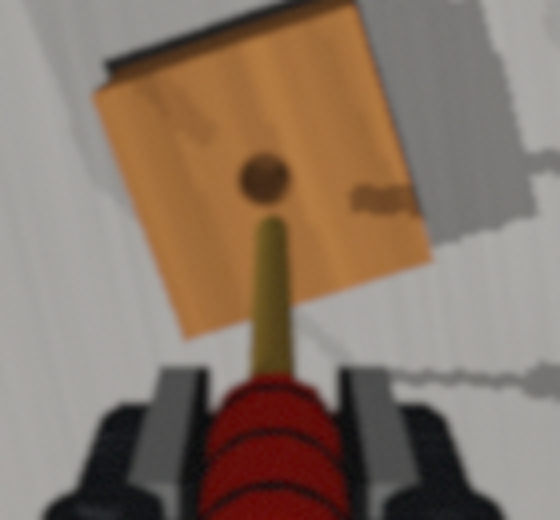

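Tip at (258,185.5) and hole at (256,174.7), which match my predictions. Inserting.

Request:
arm_command(increments=[[[-0.0012,-0.003,0,0.003,-0.004,0],[-0.0012,-0.003,0.01,0.003,-0.004,0],[-0.0012,-0.003,0.018,0.003,-0.004,0],[-0.0012,-0.003,0.025,0.003,-0.004,0],[-0.0012,-0.003,0.025,0.003,-0.004,0]]])

```text
t: 12.9
eef_pos: [497.8, -313.3, 182.4]
tool_rot: [[0.985, -0.174, -0.002], [-0.174, -0.985, 0.002], [-0.002, -0.001, -1.0]]
force: [0.8, 0.6, -1.0]
opening: 16.8
```

```bash
python3 - <<'E'
from h import *
go([498.5,-313.7,128],-9.8)
E
```

```text
INC [0.0009, 0.0003, 0.0544] [-0.0012, 0.0019, -0.0042] | pos [ 497.8 -313.3  182.4] t 12.9 F [ 0.8  0.6 -1. ] open 16.8 yaw -10.04 tilt [ 0.0017 -0.0016]
```

Request:
arm_command(increments=[[[0.0009,0.0003,0.008,-0.001,0.002,0],[0.0009,0.0003,0.016,-0.001,0.002,0],[0.0009,0.0003,0.024,-0.001,0.002,0],[0.0009,0.0003,0.03,-0.001,0.002,0],[0.0009,0.0003,0.03,-0.001,0.002,0]]])

```text
t: 13.52
eef_pos: [498.1, -313.3, 151.6]
tool_rot: [[0.985, -0.174, -0.001], [-0.174, -0.985, 0.001], [-0.001, -0.001, -1.0]]
force: [0.3, -0.4, -0.9]
opening: 17.0
```

Request:
arm_command(increments=[[[0,0,0.008,0,0,0],[0,0,0.016,0,0,0],[0,0,0.022,0,0,0],[0,0,0.025,0,0,0],[0,0,0.025,0,0,0]]])

```text
t: 14.15
eef_pos: [498.1, -313.4, 126.6]
tool_rot: [[0.985, -0.174, -0.001], [-0.174, -0.985, 0.001], [-0.001, -0.001, -1.0]]
force: [0.2, 0.1, -1.5]
opening: 16.7
```

Request:
arm_command(increments=[[[0,0,0,0,0,0],[0,0,0,0,0,0],[0,0,0,0,0,0],[0,0,-0.01,0,0,0],[0,0,-0.03,0,0,0]]], grip=0.5)

```text
t: 14.78
eef_pos: [497.6, -312.9, 156.6]
tool_rot: [[0.985, -0.174, -0.002], [-0.174, -0.985, 0.002], [-0.003, -0.002, -1.0]]
force: [-0.1, -0.1, 0.8]
opening: 42.5
```

Request:
arm_command(increments=[[[0,0,-0.04,0,0,0],[0,0,-0.09,0,0,0],[0,0,-0.14,0,0,0],[-0.01,-0.06,-0.14,0,0,0],[-0.02,-0.12,-0.14,0,0,0]]])

```text
t: 15.4
eef_pos: [499.8, -191.2, 298.9]
tool_rot: [[0.984, -0.176, 0.001], [-0.176, -0.984, 0.001], [0.001, -0.001, -1.0]]
force: [1.5, 0.7, 0.2]
opening: 42.7
```

```bash
python3 - <<'E'
from h import *
go([470,345,270],-9.8)
b=grab('top','t1');a=grab('scene','s1')
for f,n in((a,'s'),(b,'t')):
    hsv=cv2.cvtColor(f['image'],cv2.COLOR_RGB2HSV)
    c,_=cv2.findContours(cv2.inRange(hsv,(0,150,80),(4,255,255)),0,1)
    print(n,[(cv2.boundingRect(x)) for x in c if cv2.contourArea(x)>12])
E
```

```text
INC [-0.124, -0.5225, 0.0293] [-0.001, -0.0008, -0.0063] | pos [ 499.8 -191.2  298.9] t 15.4 F [1.5 0.7 0.2] open 42.7 yaw -10.16 tilt [-0.001  -0.0009]
s [(91, 263, 9, 12), (413, 238, 26, 18), (117, 221, 8, 6), (425, 220, 25, 17)]
t [(136, 68, 7, 17), (157, 63, 7, 17)]
```

Rod is back in the stand: scene red blob (117,221), same as at the start. On to the vial.

Request:
arm_command(increments=[[[-0.014,-0.06,0,0,0,0],[-0.028,-0.12,0.0,0,0,0],[-0.042,-0.18,0,0,0,0],[-0.056,-0.24,0,0,0,0],[-0.07,-0.3,0,0,0,0]]])

```text
t: 16.12
eef_pos: [480.6, 121.7, 300.4]
tool_rot: [[0.985, -0.17, 0.0], [-0.17, -0.985, 0.004], [-0.0, -0.004, -1.0]]
force: [1.2, 0.4, 0.2]
opening: 42.8
```

Request:
arm_command(increments=[[[-0.014,-0.058,0.006,0,0,0],[-0.028,-0.116,0.012,0,0,0],[-0.042,-0.174,0.018,0,0,0],[-0.052,-0.2,0.024,0,0,0],[-0.052,-0.2,0.024,0,0,0]]])

```text
t: 16.75
eef_pos: [463.1, 329.0, 276.8]
tool_rot: [[0.986, -0.167, -0.0], [-0.167, -0.986, 0.003], [-0.001, -0.003, -1.0]]
force: [-0.4, -0.1, 0.7]
opening: 42.5
```

```bash
python3 - <<'E'
from h import *
go([483.5,349,200],-9.8)
f=grab('wrist','w6')
print('pred',proj(f,[483.5,349,95]),proj(f,[483.5,349,0]))
hsv=cv2.cvtColor(f['image'],cv2.COLOR_RGB2HSV)
c,_=cv2.findContours(cv2.inRange(hsv,(108,150,60),(125,255,255)),0,1)
for x in c:
  if cv2.contourArea(x)>20: print(cv2.boundingRect(x),cv2.minEnclosingCircle(x))
E
```

```text
INC [0.0168, -0.0229, 0.0769] [-0.003, 0.0006, 0.0034] | pos [463.1 329.  276.8] t 16.75 F [-0.4 -0.1  0.7] open 42.5 yaw -9.6 tilt [ 0.0001 -0.003 ]
pred [271.9 152.2] [268.9 143.9]
(262, 138, 23, 24) ((272.5, 149.5), 11.85336971282959)
(343, 67, 23, 21) ((354.0, 76.5), 11.926960945129395)
(483, 0, 29, 88) ((497.0, 43.5), 45.697471618652344)
```

View pics/w6.png

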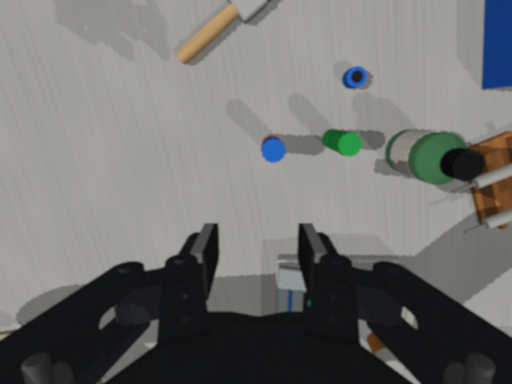

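The cap top is at (273,150). The green look-alike is about 80 mm to the right at (345,143), and there is a blue ring at (355,77), both clear of the fingers.

```bash
python3 - <<'E'
from h import *
f=load('w6')
p=onz(f,273,150.3,95);print(p,onz(f,345,143,90))
go([p[0],p[1],120],-9.8)
E
```

```text
[485.1 351.   95. ] [568.9 344.8  90. ]
INC [0.0175, -0.026, 0.1572] [-0.0028, 0.0001, 0.0019] | pos [463.5 327.9 277.2] t 16.8 F [-0.5 -0.9  0.3] open 42.8 yaw -9.69 tilt [-0.0004 -0.0028]
```

Request:
arm_command(increments=[[[0.0172,-0.0255,0.03,-0.003,0,0.002],[0.0172,-0.0255,0.08,-0.003,0,0.002],[0.0172,-0.0255,0.13,-0.003,0,0.002],[0.0172,-0.0255,0.155,-0.003,0,0.002],[0.0172,-0.0255,0.155,-0.003,0,0.002]]], grip=0.55)

```text
t: 17.42
eef_pos: [483.7, 348.0, 120.3]
tool_rot: [[0.985, -0.172, -0.004], [-0.172, -0.985, -0.003], [-0.004, 0.004, -1.0]]
force: [0.2, 0.5, 0.5]
opening: 47.3
```

```bash
python3 - <<'E'
from h import *
go([484.6,350.3,61],-9.8)
f=grab('wrist','w7');print('pred cap',proj(f,[484.6,350.3,95]))
hsv=cv2.cvtColor(f['image'],cv2.COLOR_RGB2HSV)
c,_=cv2.findContours(cv2.inRange(hsv,(108,150,60),(125,255,255)),0,1)
for x in c:
  if cv2.contourArea(x)>60: print(cv2.boundingRect(x),cv2.minEnclosingCircle(x))
E
```

```text
INC [0.0007, -0.0026, 0.0593] [0.0037, 0.0036, -0.0023] | pos [483.7 348.  120.3] t 17.425 F [0.2 0.5 0.5] open 47.3 yaw -9.93 tilt [0.0042 0.0031]
pred cap [257.5 216.6]
(237, 188, 43, 46) ((258.0, 210.7738037109375), 23.05548667907715)
(373, 62, 43, 34) ((393.7978820800781, 78.58084869384766), 21.92441749572754)
```

```bash
python3 - <<'E'
from h import *
f=load('w7');im=f['image'].astype(int)
print([(r,im[r,258].tolist()) for r in range(182,242,2)])
print([(c,im[212,c].tolist()) for c in list(range(230,244))+list(range(274,288))])
E
```

```text
[(182, [72, 44, 17]), (184, [71, 44, 20]), (186, [56, 46, 66]), (188, [24, 50, 104]), (190, [13, 50, 106]), (192, [20, 65, 135]), (194, [20, 65, 134]), (196, [29, 86, 168]), (198, [30, 88, 174]), (200, [30, 91, 175]), (202, [30, 90, 176]), (204, [32, 91, 176]), (206, [25, 73, 148]), (208, [24, 69, 139]), (210, [23, 69, 139]), (212, [24, 69, 139]), (214, [27, 69, 140]), (216, [28, 70, 140]), (218, [25, 70, 139]), (220, [22, 69, 138]), (222, [26, 69, 138]), (224, [21, 68, 138]), (226, [25, 68, 139]), (228, [21, 67, 138]), (230, [24, 68, 139]), (232, [21, 67, 138]), (234, [67, 90, 142]), (236, [153, 154, 156]), (238, [163, 161, 158]), (240, [164, 162, 159])]
[(230, [162, 160, 157]), (231, [165, 163, 160]), (232, [166, 164, 161]), (233, [168, 166, 163]), (234, [163, 161, 160]), (235, [144, 145, 152]), (236, [105, 113, 146]), (237, [59, 90, 157]), (238, [33, 92, 177]), (239, [33, 100, 189]), (240, [33, 102, 191]), (241, [31, 100, 190]), (242, [33, 99, 187]), (243, [32, 91, 175]), (274, [22, 62, 126]), (275, [23, 63, 128]), (276, [24, 65, 131]), (277, [24, 67, 135]), (278, [22, 66, 134]), (279, [30, 64, 127]), (280, [68, 81, 123]), (281, [116, 120, 134]), (282, [147, 147, 148]), (283, [160, 158, 156]), (284, [163, 161, 157]), (285, [164, 162, 158]), (286, [162, 161, 157]), (287, [161, 160, 156])]
```

```bash
python3 - <<'E'
from h import *
f=load('w7');print(onz(f,258.4,212.7,95));go([485,352,61],-9.8)
T=np.linalg.inv(f['hand_eye'])@np.array([0,0,25.3,1.]);print(f['cx']-f['fx']*T[0]/T[2],f['cy']+f['fy']*T[1]/T[2])
E
```

```text
[485.6 352.8  95. ]
INC [-0.0006, -0.0029, 0.0613] [0.0012, 0.0007, -0.002] | pos [485.1 349.1 122.3] t 17.475 F [-0.1  0.3  0.3] open 47.1 yaw -9.91 tilt [0.0009 0.001 ]
256.6460072960127 220.31226689696055
```

Request:
arm_command(increments=[[[-0.0003,-0.0034,0.0,0.001,0.001,0],[-0.0003,-0.0034,0.025,0.001,0.001,0],[-0.0003,-0.0034,0.05,0.001,0.001,0],[-0.0003,-0.0034,0.061,0.001,0.001,0],[-0.0003,-0.0034,0.061,0.001,0.001,0]]])

```text
t: 18.1
eef_pos: [485.6, 352.5, 61.7]
tool_rot: [[0.985, -0.172, 0.001], [-0.172, -0.985, -0.0], [0.001, -0.0, -1.0]]
force: [-0.0, -0.0, -0.3]
opening: 46.8
```

Request:
arm_command(increments=[[[0,0,0,0,0,0],[0,0,0,0,0,0],[0,0,0,0,0,0],[0,0,0,0,0,0],[0,0,0,0,0,0]]], grip=0.0, squeeze=40)

```text
t: 18.73
eef_pos: [486.7, 353.2, 63.3]
tool_rot: [[0.985, -0.172, 0.003], [-0.172, -0.985, 0.001], [0.003, -0.002, -1.0]]
force: [-0.4, -0.4, 5.3]
opening: 26.9
```

```bash
python3 - <<'E'
from h import *
go([485.4,352.5,61],-9.8)
f=grab('wrist','w8');print(proj(f,[485.4,352.5,95]),proj(f,[485.4,352.5,0]))
c=cv2.resize(f['image'][130:310,150:370,::-1],None,fx=3,fy=3,interpolation=cv2.INTER_CUBIC);cv2.imwrite('pics/w8c.png',c)
E
```

```text
INC [-0.0012, 0.001, 0.0023] [-0.0018, -0.0027, -0.002] | pos [486.7 353.2  63.3] t 18.725 F [-0.4 -0.4  5.3] open 26.9 yaw -9.91 tilt [-0.003  -0.0013]
[253.5 269.6] [255.1 203.5]
```

View pics/w8c.png

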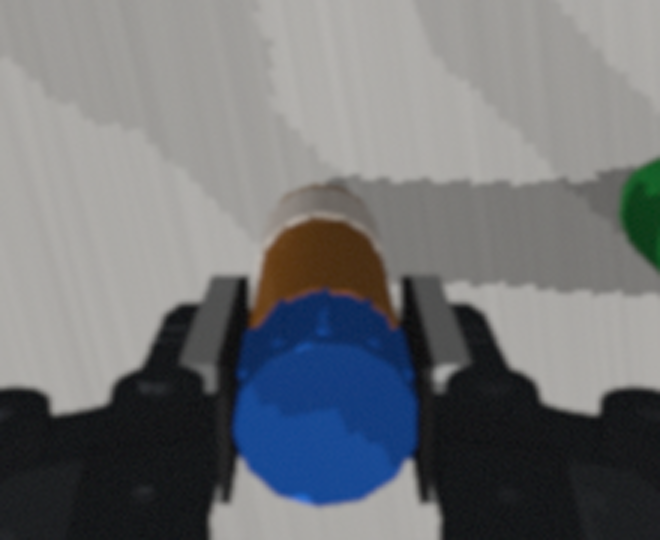

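The vial is gripped by its cap with the pads symmetric; the cap top circle is centred at about (258.7,270.5).

```bash
python3 - <<'E'
from h import *
f=load('w8');p=onz(f,258.7,270.5,95);print(p)
s=robot.get_state();print('cap in tool',s['tool_rot'].T@(p-s['eef_pos']))
E
```

```text
[487.6 351.7  95. ]
cap in tool [  1.2169181    1.29884387 -31.75067021]
```

Request:
arm_command(increments=[[[0,0,-0.02,-0.002,-0.003,0],[0,0,-0.06,-0.002,-0.003,0],[0,0,-0.11,-0.002,-0.003,0],[0,0,-0.16,-0.002,-0.003,0],[0,0,-0.16,-0.002,-0.003,0]]])

```text
t: 19.4
eef_pos: [489.2, 354.7, 228.6]
tool_rot: [[0.985, -0.172, 0.008], [-0.172, -0.985, 0.005], [0.007, -0.006, -1.0]]
force: [0.4, -0.3, -1.4]
opening: 27.0
```

```bash
python3 - <<'E'
from h import *
go([583,6,222],-9.8)
E
```

```text
INC [0.1524, 0.3274, 0.0057] [-0.0062, -0.0075, -0.0019] | pos [489.2 354.7 228.6] t 19.4 F [ 0.4 -0.3 -1.4] open 27.0 yaw -9.91 tilt [-0.0084 -0.0048]
```

Request:
arm_command(increments=[[[0.025,0.055,0.001,-0.003,-0.004,0],[0.05,0.11,0.002,-0.006,-0.007,0],[0.075,0.165,0.003,-0.006,-0.007,0],[0.1,0.22,0.004,-0.006,-0.007,0],[0.125,0.27,0.005,-0.006,-0.007,0]]])

```text
t: 20.02
eef_pos: [565.0, 65.2, 221.0]
tool_rot: [[0.985, -0.172, -0.002], [-0.172, -0.985, 0.0], [-0.002, 0.0, -1.0]]
force: [0.0, -0.2, -1.2]
opening: 26.9
```

```bash
python3 - <<'E'
from h import *
go([583.4,7,200],-9.8)
E
```

```text
INC [0.0282, 0.0542, 0.0209] [0.0003, 0.0022, -0.0023] | pos [565.   65.2 221. ] t 20.025 F [ 0.  -0.2 -1.2] open 26.9 yaw -9.93 tilt [ 0.0022 -0.0001]
```

Request:
arm_command(increments=[[[0.014,0.027,0,0,0.002,0],[0.0282,0.0542,0.0,0,0.002,0],[0.0282,0.0542,0.01,0,0.002,0],[0.0282,0.0542,0.02,0,0.002,0],[0.0282,0.0542,0.02,0,0.002,0]]])

```text
t: 20.65
eef_pos: [581.5, 8.1, 198.7]
tool_rot: [[0.985, -0.171, -0.005], [-0.171, -0.985, 0.0], [-0.005, 0.0, -1.0]]
force: [-0.0, -0.1, -0.8]
opening: 26.9
```

Request:
arm_command(increments=[[[0,0,0.02,0,0,0],[0,0,0.04,0,0,0],[0,0,0.045,0,0,0],[0,0,0.045,0,0,0],[0,0,0.045,0,0,0]]])

```text
t: 21.28
eef_pos: [582.0, 8.3, 154.8]
tool_rot: [[0.985, -0.171, -0.003], [-0.171, -0.985, 0.0], [-0.003, 0.0, -1.0]]
force: [0.1, -0.3, -0.9]
opening: 26.9
```

```bash
python3 - <<'E'
from h import *
go([583.4,7,145],-9.8)
f=grab('wrist','w9');a=grab('scene','s9')
s=robot.get_state();p=s['eef_pos']
print('wells pred w',[proj(f,[*q,80]) for q in((575,-41.3),(583.3,6.2),(599.8,100.5))],'foot pred',proj(f,[p[0],p[1],p[2]-63.]))
print('scene: well1',proj(a,[583.3,6.2,80]),'foot',proj(a,[p[0],p[1],p[2]-63]))
c=cv2.resize(f['image'][90:290,180:340,::-1],None,fx=2.5,fy=2.5,interpolation=cv2.INTER_CUBIC)
d=cv2.resize(a['image'][140:240,225:315,::-1],None,fx=4.4,fy=5,interpolation=cv2.INTER_CUBIC)
cv2.imwrite('pics/w9c.png',np.hstack([c,d[:500,:396]]))
E
```

```text
INC [0.0016, 0.0011, 0.0098] [0.0002, 0.0027, -0.0006] | pos [582.    8.3 154.8] t 21.275 F [ 0.1 -0.3 -0.9] open 26.9 yaw -9.83 tilt [ 0.0027 -0.0003]
wells pred w [array([259., 254.]), array([259.1, 200. ]), array([259.6,  72.7])] foot pred [257.1 202.4]
scene: well1 [267.7 200.3] foot [268.1 196.5]
```

View pics/w9c.png

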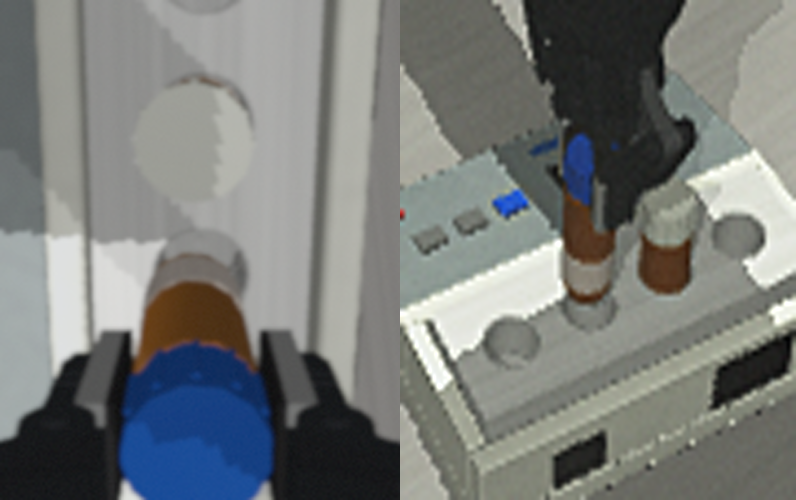

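The wrist crop shows well1's rim centred at crop (201,275) and the vial foot just above and left of it. That is within about 2 mm, as predicted. I'll align and enter slowly.

Request:
arm_command(increments=[[[0.0015,0.0012,0.0,0,0.0027,0],[0.0015,0.0012,0.004,0,0.0027,0],[0.0015,0.0012,0.008,0,0.0027,0],[0.0015,0.0012,0.012,0,0.0027,0],[0.0015,0.0012,0.014,0,0.0027,0]]])

```text
t: 22.0
eef_pos: [582.9, 6.7, 140.1]
tool_rot: [[0.985, -0.171, -0.001], [-0.171, -0.985, -0.0], [-0.001, 0.0, -1.0]]
force: [-0.7, 0.5, -1.5]
opening: 27.0
```

Request:
arm_command(increments=[[[0,0,0.0015,0,0,0],[0,0,0.003,0,0,0],[0,0,0.0045,0,0,0],[0,0,0.006,0,0,0],[0,0,0.006,0,0,0]]])

```text
t: 22.62
eef_pos: [583.6, 7.0, 134.4]
tool_rot: [[0.985, -0.171, 0.001], [-0.171, -0.985, 0.001], [0.001, -0.001, -1.0]]
force: [2.2, 2.3, -0.1]
opening: 27.0
```

Request:
arm_command(increments=[[[0.0003,-0.0006,0.0015,0,0,0],[0.0003,-0.0006,0.003,0,0,0],[0.0003,-0.0006,0.0045,0,0,0],[0.0003,-0.0006,0.006,0,0,0],[0.0003,-0.0006,0.007,0,0,0]]])

```text
t: 23.25
eef_pos: [583.9, 7.6, 127.2]
tool_rot: [[0.985, -0.171, 0.0], [-0.171, -0.985, 0.001], [0.0, -0.001, -1.0]]
force: [1.8, 0.9, 0.0]
opening: 27.1
```

Request:
arm_command(increments=[[[0.0002,0,0.0015,0,0,0],[0.0002,0,0.003,0,0,0],[0.0002,0,0.0045,0,0,0],[0.0002,0,0.006,0,0,0],[0.0002,0,0.006,0,0,0]]])

```text
t: 23.88
eef_pos: [583.8, 7.7, 121.1]
tool_rot: [[0.985, -0.171, -0.0], [-0.171, -0.985, 0.001], [-0.0, -0.001, -1.0]]
force: [-0.6, 2.0, 1.3]
opening: 27.4
```

Request:
arm_command(increments=[[[0,-0.0004,0.0015,0,0,0],[0,-0.0004,0.003,0,0,0],[0,-0.0004,0.0045,0,0,0],[0,-0.0004,0.006,0,0,0],[0,-0.0004,0.006,0,0,0]]])

```text
t: 24.5
eef_pos: [583.6, 8.2, 114.5]
tool_rot: [[0.985, -0.171, -0.001], [-0.171, -0.985, 0.001], [-0.001, -0.001, -1.0]]
force: [-0.9, 1.9, 1.1]
opening: 26.8
```

Request:
arm_command(increments=[[[0,-0.0003,0.002,0,0,0],[0,-0.0003,0.004,0,0,0],[0,-0.0003,0.006,0,0,0],[0,-0.0003,0.008,0,0,0],[0,-0.0003,0.008,0,0,0]]])

```text
t: 25.12
eef_pos: [583.6, 8.5, 106.1]
tool_rot: [[0.985, -0.171, -0.001], [-0.171, -0.985, 0.001], [-0.001, -0.001, -1.0]]
force: [-0.6, 0.7, 1.1]
opening: 26.9
```

```bash
python3 - <<'E'
from h import *
go([583.6,8.5,98],-9.8)
f=grab('wrist','w10');a=grab('scene','s10')
for g in (load('w8'),load('w9'),f):
    hsv=cv2.cvtColor(g['image'],cv2.COLOR_RGB2HSV)
    m=cv2.inRange(hsv[200:330,215:300],(105,120,40),(128,255,255))
    print(cv2.boundingRect(m))
p=robot.get_state()['eef_pos']
q=p+np.array([0,0,31.7]);print('captop scene pred',proj(a,q))
hsv=cv2.cvtColor(a['image'],cv2.COLOR_RGB2HSV)
c,_=cv2.findContours(cv2.inRange(hsv,(108,150,40),(125,255,255)),0,1);print([cv2.boundingRect(x) for x in c if cv2.contourArea(x)>12])
E
```

```text
INC [0.0, 0.0, 0.0081] [-0.0011, 0.0012, -0.0006] | pos [583.6   8.5 106.1] t 25.125 F [-0.6  0.7  1.1] open 26.9 yaw -9.83 tilt [ 0.001  -0.0013]
(12, 27, 63, 71)
(12, 27, 63, 71)
(12, 27, 63, 72)
captop scene pred [269.3 184.3]
[(262, 182, 6, 13), (246, 178, 8, 5), (425, 156, 81, 70), (378, 147, 11, 10), (507, 125, 5, 8), (443, 50, 19, 20)]
```

Request:
arm_command(increments=[[[0,0,0.002,-0.001,0.001,0],[0,0,0.004,-0.001,0.001,0],[0,0,0.006,-0.001,0.001,0],[0,0,0.007,-0.001,0.001,0],[0,0,0.007,-0.001,0.001,0]]])

```text
t: 25.85
eef_pos: [583.5, 8.5, 98.9]
tool_rot: [[0.985, -0.171, -0.0], [-0.171, -0.985, 0.0], [-0.0, -0.0, -1.0]]
force: [-1.6, 1.0, 1.8]
opening: 26.8
```

Request:
arm_command(increments=[[[0,0,0.0005,0,0,0],[0,0,0.001,0,0,0],[0,0,0.0015,0,0,0],[0,0,0.002,0,0,0],[0,0,0.002,0,0,0]]])

```text
t: 26.48
eef_pos: [583.7, 8.6, 98.3]
tool_rot: [[0.985, -0.171, 0.0], [-0.171, -0.985, 0.0], [0.0, -0.0, -1.0]]
force: [-4.3, 2.1, 10.9]
opening: 27.1
```

Floor contact at TCP 98.3, exactly as predicted, with 11 N. Releasing and retreating.

Request:
arm_command(increments=[[[0,0,0,0,0,0],[0,0,0,0,0,0],[0,0,0,0,0,0],[0,0,0,0,0,0],[0,0,-0.01,0,0,0]]], grip=0.55)

```text
t: 27.1
eef_pos: [582.7, 8.6, 107.5]
tool_rot: [[0.985, -0.171, -0.002], [-0.171, -0.985, 0.0], [-0.002, 0.0, -1.0]]
force: [0.3, 0.4, 0.7]
opening: 46.8
```

Request:
arm_command(increments=[[[0,0,-0.02,0,0,0],[0,0,-0.06,0,0,0],[0,0,-0.11,0,0,0],[0,0,-0.16,0,0,0],[-0.05,0.02,-0.18,0,0,0]]])

```text
t: 27.72
eef_pos: [534.5, -3.0, 292.4]
tool_rot: [[0.985, -0.17, 0.007], [-0.17, -0.985, -0.001], [0.007, -0.0, -1.0]]
force: [-1.4, -0.3, 0.9]
opening: 46.7
```

Request:
arm_command(increments=[[[-0.03,0.03,0,0,0,0],[-0.05,0.06,0,0,0,0],[-0.06,0.06,0,0,0,0],[-0.06,0.06,0,0,0,0],[-0.06,0.06,0,0,0,0]]])

```text
t: 28.35
eef_pos: [465.9, -51.5, 292.1]
tool_rot: [[0.986, -0.169, 0.008], [-0.169, -0.986, -0.001], [0.008, -0.0, -1.0]]
force: [-0.5, 0.4, -0.2]
opening: 46.9
```

```bash
python3 - <<'E'
from h import *
go([580,0,200],-9.8)
w=grab('wrist','wf');a=grab('scene','sf')
# cap tops: fresh pred at z=130 when home
hsv=cv2.cvtColor(a['image'],cv2.COLOR_RGB2HSV)
c,_=cv2.findContours(cv2.inRange(hsv,(105,150,40),(125,255,255)),0,1);print([cv2.boundingRect(x) for x in c if 12<cv2.contourArea(x)<600])
print('fresh top pred',proj(a,[583.3,6.2,130]),'bottom of cap',proj(a,[583.3,6.2,110]),'if +12',proj(a,[583.3,6.2,142]),'old top',proj(a,[591.6,53.3,130]))
d=cv2.resize(a['image'][120:250,210:340,::-1],None,fx=4,fy=4,interpolation=cv2.INTER_CUBIC)
e=cv2.resize(a['image'][200:300,75:145,::-1],None,fx=3.7,fy=5.2,interpolation=cv2.INTER_CUBIC)
cv2.imwrite('pics/sfc.png',np.hstack([d,e]))
E
```

```text
INC [0.103, -0.07, 0.0929] [-0.0004, -0.0076, 0.0014] | pos [465.9 -51.5 292.1] t 28.35 F [-0.5  0.4 -0.2] open 46.9 yaw -9.72 tilt [-0.0076  0.0009]
[(262, 183, 13, 14), (246, 178, 8, 5), (378, 147, 11, 10), (507, 125, 5, 8), (437, 47, 25, 23)]
fresh top pred [268.4 186.9] bottom of cap [268.1 192.4] if +12 [268.5 183.5] old top [286.2 179.7]
```

View pics/sfc.png

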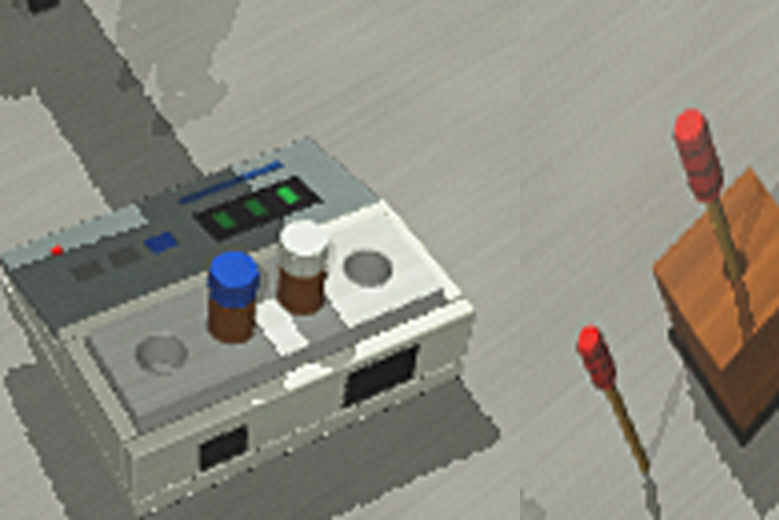

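The blue-capped vial stands level with the old one. In the right-hand crop the rod seems to run on below the hole, so I'll check that against the start image.

```bash
python3 - <<'E'
from h import *
a=load('s0');b=load('sf')
print('hole',proj(a,[499.3,-313.4,60]),'rodtop',proj(a,[499.3,-313.4,165]),[proj(a,[499.3+x,-313.4+y,60]) for x,y in((-36,28),(29,38),(37,-28),(-29,-40))])
D=np.abs(a['image'][200:300,75:170].astype(int)-b['image'][200:300,75:170]).sum(2);ys,xs=np.where(D>60);print(len(ys),(xs.min()+75,xs.max()+75,ys.min()+200,ys.max()+200) if len(ys) else '')
c=[cv2.resize(f['image'][210:295,85:175,::-1],None,fx=4.4,fy=4.4,interpolation=cv2.INTER_CUBIC) for f in(a,b)];cv2.imwrite('pics/cmp.png',np.hstack(c))
E
```

```text
hole [133.4 250.4] rodtop [121.5 223.6] [array([137.2, 233.5]), array([154.6, 250.4]), array([129.5, 268.9]), array([111.3, 250.9])]
81 (np.int64(116), np.int64(164), np.int64(221), np.int64(297))
```

The hole projects to (133.4,250.4) and the rod top to (121.5,223.6). Both match the picture, and the area differs from the start image by only 81 pixels. The lower streak was there at the start too, so I take it for the rod's shadow. Handing in.

```bash
python3 - <<'E'
from h import *
print(robot.job_done())
E
```

```text
the job is handed in; nothing more can be done
None
```

The blue-capped vial is in well1 (the second well from the -y end), fully home and released, and the job is handed in. `job_done` gave no verdict.

**Feeling the wells:** In well0 the rod stopped at tip height 53 mm, which is the 18 mm spacer, at 9 N. In well1 it reached the bare floor at about 35 mm, at 8 N. I did not feel well3, because well1 was already clear, and well2 holds the old vial.

**Rod:** It went back into its stand without resistance, to a tip height of about 10.5 mm. The stand area in the last scene image is almost the same as at the start.

**Vial:** I lowered it slowly into well1, and the floor stopped it at the predicted height with 11 N. The largest force I read was 11 N, though I only read forces at the end of each move.

**Last checks:**
- The final scene picture shows the blue cap level with the old vial's white cap, and the gripper is clear of everything.
- The expected 5–10 N step at the sprung ball never showed in the readings. The vial did not slip in the grip, and the floor contact height matched, so I took it as home.
- A last side-by-side picture of the rod stand was refused at the 12-picture limit. I checked the stand by comparing image numbers instead.
- I did not measure again where the bystanders and the old vial stand at the end; no move went near them.

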